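# Load the autosampler tray in carrier order

## Task

Load the autosampler's tray for the next run: move the four sample jars from the grey field carrier into the light tray, one to a bay, in the same order, so that the jar nearest the carrier's red end stands nearest the tray's red end, and so on along the row. Stand each jar upright on the floor of its bay, and leave the small amber vials in the carrier undisturbed.

Things in the scene. Friction and masses are not known exactly. Their poses are not given: they have to be found in the camera images.
- jar_yellow: white upright round sample jar, 36 mm across, 90 mm tall in all, with a yellow screw cap (38 mm across, the top 20 mm); about 75 g, stands loose; origin at the centre of its underside, z up along its axis. One of four to be moved; grip it at the cap from above
- jar_green: white upright round sample jar, 36 mm across, 90 mm tall in all, with a green screw cap (38 mm across, the top 20 mm); about 75 g, stands loose; origin at the centre of its underside, z up along its axis. One of four to be moved; grip it at the cap from above
- jar_blue: white upright round sample jar, 36 mm across, 90 mm tall in all, with a blue screw cap (38 mm across, the top 20 mm); about 75 g, stands loose; origin at the centre of its underside, z up along its axis. One of four to be moved; grip it at the cap from above
- jar_white: white upright round sample jar, 36 mm across, 90 mm tall in all, with a white screw cap (38 mm across, the top 20 mm); about 75 g, stands loose; origin at the centre of its underside, z up along its axis. One of four to be moved; grip it at the cap from above
- vial_yellow: small amber glass vial, 22 mm across and 46 mm tall, with a yellow cap, the second sample of the same water; it stands loose in the carrier, 55 mm (give or take 3) to the carrier's +x side of the jar of its colour; origin at the centre of its underside, z up. It stays where it is
- vial_green: small amber glass vial, 22 mm across and 46 mm tall, with a green cap, the second sample of the same water; it stands loose in the carrier, 55 mm (give or take 3) to the carrier's +x side of the jar of its colour; origin at the centre of its underside, z up. It stays where it is
- vial_blue: small amber glass vial, 22 mm across and 46 mm tall, with a blue cap, the second sample of the same water; it stands loose in the carrier, 55 mm (give or take 3) to the carrier's +x side of the jar of its colour; origin at the centre of its underside, z up. It stays where it is
- vial_white: small amber glass vial, 22 mm across and 46 mm tall, with a white cap, the second sample of the same water; it stands loose in the carrier, 55 mm (give or take 3) to the carrier's +x side of the jar of its colour; origin at the centre of its underside, z up. It stays where it is
- carrier: grey field carrier, red block at one end, fixed; 114 x 272 mm plus 12 mm end ledges. Origin: centre of underside; y along its length towards the RED end, x across. Floor 5 mm thick; walls 4 mm thick, tops at 34 mm (ends 38). Two rows of four bays at y = -93, -31, 31, 93 mm: jars in the bays at x = -24 mm (58 x 60 mm inside), vials in the bays at x = +31 mm
- tray: the autosampler's light grey tray, red block at one end, teal toothed strip on its +x side, fixed, empty at first; 66 x 272 mm plus 12 mm end ledges. Origin: centre of underside; y along its length towards the RED end, x across. Floor 5 mm thick; walls 4 mm thick, tops at 28 mm (ends 32). Four bays 58 x 58 mm inside, centres at x = 0, y = -93, -31, 31, 93 mm
Mind the look-alikes: they are no part of the job. What is shaped like the jar_white but black is not meant.

How it is judged:
By the outcome, as a careful person would: the job done as asked, in the order asked, and still so for the second after the job is handed in, with the robot touching nothing.
It also fails if it takes over 109 s, if anything falls off the work surface, if the arm or the gripper's body presses on something with over 40 N, if the wrist force passes 120 N, or if a joint passes its speed limit or range.

## Robot

A 6-joint arm with a two-finger parallel gripper is mounted at the origin on the work surface. World frame = base frame: x ahead of the robot, y to its left, z up, the work surface at z = 0. Lengths are in mm, angles in rad, forces in N, time in s.
With the tool pointing down it reaches from about 325 to 875 mm from the base axis. Payload 4.4 kg.
Tool frame: the origin (TCP) lies at the very end of the fingers, on their centre line; the grasp point (between the pads) lies 19 mm behind it; z points along the fingers, y is the line along which they close (so a half turn about z gives the same grasp; the last joint's range is limited). The gripper opens to 85 mm and grips with 20 to 120 N. Pads are 22 mm wide; open, the fingers measure 114 mm over their backs; the gripper's body (76 mm by 85 mm) begins 54 mm behind the grasp point. The pads swing forward as they close: fully open they stand 13 mm farther back than shut.
Start: joints at [1, 0.207, 1.542, -0, 1.393, -0.15], TCP at [234.367, 525.071, 231.282] pointing down, gripper open.
Joint ranges: [-2.73, 2.73], [-0.86, 2.22], [0.23, 2.46], [-1.11, 4.25], [0.08, 2.63], [-2.82, 2.82]. Speed limits (rad/s): [2.79, 2.79, 3.14, 3.14, 3.14, 3.14].

## Interface

Orientations are given as a 3x3 rotation matrix whose columns are the frame's x, y, z axes.
In Python, from cell import bot, viewer gives the robot as it stands.
- The arm moves only by the tool play_rows, never from a script. Its argument "targets" is text: rows parted by semicolons, each of 7 numbers parted by spaces: the shift along the tool's x, y, z normalised to -1 to 1, where 1 is 0.03 m, then the turn, a rotation vector about the tool's x, y, z normalised to -1 to 1, where 1 is 4 degrees, then the opening, from -1 (shut) to 1 (fully open). A call has 1 to 5 rows; each row shifts and turns the commanded pose from where the row before left it, along the tool's axes as they then stand; what a row does not reach is not made up. A row lasts 1/12 s, in which the tool goes at most 41.7 mm and 7.16 degrees, less where a joint would pass 70% of its speed; a pose out of reach is approached as far as the arm can. A call with a number of a shift or a turn outside -1 to 1 is refused whole. A call with a gripper value outside its range is refused whole. The fingers move at their own pace and stop on an object; "newtons" is the grip in N (left out, the last holds). Time passes only in rows, so rows that do not move let the fingers close. It gives the time, the measured TCP pose, the force, the opening and the grip force at its end, in the units of the state.
- bot.state(): the state, without advancing time (a new reading comes with each control period).
- viewer.get_image(name): name is "scene" or "top" or "wrist"; returns (picture, depth): 420x560x3 uint8, red, green, blue; 420x560 float32, mm along the optical axis (not along the pixel's ray), 0 where there is no reading.
- viewer.camera_info(name): a dict with "K" (3x3 intrinsics, pixels), "eye" and "attitude" of the camera in the world; the wrist camera has in their place "hand_eye" (4x4, takes a point from camera to tool coordinates, whose origin is the TCP and whose axes are the flange's). Camera axes: x right, y down, z forward; pixel columns grow to the right and rows downward; lengths in mm; the calibration is good to about 2 mm. A picture is of the moment at which its call begins: read the wrist's pose just before it. camera_info takes no time and is no camera call.
- bot.finish_job(): hands the job in; it is judged then, once.
The state is a dict: "clock": time; "joint_positions": joint angles; "joint_velocities": joint speeds; "tau": joint torques, N m; "position": TCP position; "ee_rot": TCP orientation; "ft_force": force on the tool from outside, world axes, zero at the start; "moment": the same for the moment, N m; "opening": finger opening in mm; "finger_force": force on a finger pad.
Only numpy, scipy, OpenCV 4.12 (cv2) and the standard library are available. Lean on these libraries where they do the work, as an engineer would, in place of code of your own. Each camera call takes 0.05 s, during which the arm holds its last target. There are 200 camera calls.

## Working session

There is one attempt and no reset: what is moved stays moved. The work goes in short steps, Python scripts to look and compute and a tool call to move; the robot and the scene stay as the last step left them, time stands still between calls to the robot, and variables do not carry over. Pictures are saved under pics/ and viewed, at most 14 in all, crops included, and the job is handed in when it is done.

Besides the shell and the picture viewer there is one more tool, called by a JSON object that holds its "method" and its "body", one argument or row to a line. play_rows: Moves the arm, as the interface text tells. Scaled input: -1 to 1 covers 0.03 m each way for a shift and 4 degrees each way for a turn. Its arguments: {"type":"object","properties":{"targets":{"type":"string"},"newtons":{"type":"number"}},"required":["targets"]}

```bash
ls; mkdir -p pics; python3 - <<'E'
from cell import bot, viewer
import cv2,numpy as np
s=bot.state();print(s['clock'],s['position'],np.round(s['ee_rot'],3),s['opening'])
for n in("top","scene"):
    p,d=viewer.get_image(n);cv2.imwrite(f'pics/{n}0.png',cv2.cvtColor(p,cv2.COLOR_RGB2BGR));np.save(f'pics/{n}0.npy',d)
    print(viewer.camera_info(n))
print(viewer.camera_info("wrist"))
E
```

```text
pics
0.0 [233.95433038 524.41764107 230.11959615] [[-0.913  0.408 -0.001]
 [ 0.408  0.913 -0.002]
 [ 0.    -0.002 -1.   ]] 85.3287755068128
{'K': array([[514.30190651,   0.        , 271.53329215],
       [  0.        , 514.30190651, 206.16515123],
       [  0.        ,   0.        ,   1.        ]]), 'eye': array([388.61118534, -28.97726066, 963.59996384]), 'attitude': array([[ 1.20175582e-04, -9.87656381e-01,  1.56636070e-01],
       [-9.99802229e-01,  2.99633407e-03,  1.96602243e-02],
       [-1.98868800e-02, -1.56607455e-01, -9.87460691e-01]])}
{'K': array([[390.07787167,   0.        , 283.59249075],
       [  0.        , 390.07787167, 208.17836724],
       [  0.        ,   0.        ,   1.        ]]), 'eye': array([1153.61093249, -290.09744164,  465.67479814]), 'attitude': array([[ 0.3844678 ,  0.46787082, -0.7957898 ],
       [ 0.92304611, -0.20702878,  0.32422982],
       [-0.01305372, -0.8592066 , -0.51146224]])}
{'K': array([[289.1087792 ,   0.        , 275.64859936],
       [  0.        , 289.1087792 , 205.22015348],
       [  0.        ,   0.        ,   1.        ]]), 'hand_eye': array([[-5.21375377e-04, -9.52278329e-01, -3.05230589e-01,
         7.83678662e+01],
       [ 9.99999794e-01, -3.81905260e-04, -5.16642738e-04,
         1.30605871e+00],
       [ 3.75418515e-04, -3.05230796e-01,  9.52278331e-01,
        -1.43207373e+02],
       [ 0.00000000e+00,  0.00000000e+00,  0.00000000e+00,
         1.00000000e+00]])}
```

View pics/top0.png

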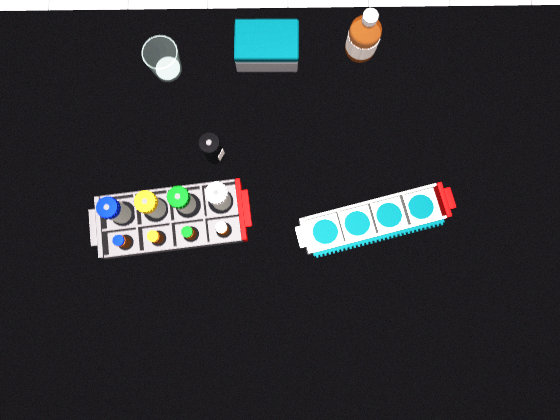

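View pics/scene0.png

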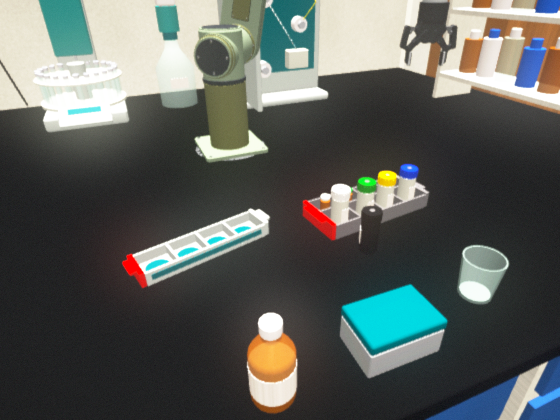

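The top view shows the carrier with jars blue (106,208), yellow (145,201), green (178,197) and white (217,192). Its red end is at x≈243. The tray's red end is at (448,198). From the red end the jar order is white, green, yellow, blue. The black look-alike stands at (209,143).

```bash
cat > h.py <<'E'
import numpy as np,cv2
from cell import bot,viewer
I=viewer.camera_info("top");K=I['K'];R=I['attitude'];E=I['eye']
def cloud(d):
    v,u=np.indices(d.shape);c=np.stack([(u-K[0,2])/K[0,0]*d,(v-K[1,2])/K[1,1]*d,d],-1)
    return c@R.T+E
def ray(u,v,z):
    r=R@np.array([(u-K[0,2])/K[0,0],(v-K[1,2])/K[1,1],1]);return E+r*(z-E[2])/r[2]
E
python3 - <<'E'
from h import *
d=np.load('pics/top0.npy');P=cloud(d);p=cv2.imread('pics/top0.png')
print('table z',np.median(P[300:400,100:500,2]))
for n,(u,v) in dict(blue=(106,208),yellow=(145,201),green=(178,197),white=(217,192),black=(209,143)).items():
    w=np.zeros(d.shape,bool);w[v-18:v+18,u-18:u+18]=1
    m=w&(P[...,2]>86)&(P[...,2]<106)&(d>0)
    q=P[m];c,r=cv2.minEnclosingCircle(q[:,:2].astype(np.float32));print(n,m.sum(),np.round(q.mean(0),1),np.round(c,1),round(r,1))
for n,(u,v) in dict(vb=(119,240),vy=(153,237),vg=(187,232),vw=(222,228)).items():
    w=np.zeros(d.shape,bool);w[v-10:v+10,u-10:u+10]=1
    m=w&(P[...,2]>42)&(P[...,2]<60);print(n,m.sum(),np.round(P[m].mean(0),1))
cv2.imwrite('pics/c.png',cv2.resize(p[165:270,80:270],None,fx=4,fy=4,interpolation=cv2.INTER_CUBIC))
cv2.imwrite('pics/t.png',cv2.resize(p[175:265,285:465],None,fx=4,fy=4,interpolation=cv2.INTER_CUBIC))
E
```

```text
table z -1.3203880826679324
blue 398 [525.6 272.1  93.7] [525.6 272.3] 19.5
yellow 392 [535.3 207.   93.7] [535.7 207.2] 19.5
green 391 [543.6 150.5  93.7] [544.  151.1] 19.5
white 391 [550.2  84.5  93.7] [551.   85.1] 19.6
black 345 [640.9  99.3  89.2] [640.9  99.8] 19.1
vb 112 [472.6 264.1  49.5]
vy 109 [480.  202.7  49.4]
vg 109 [487.8 141.5  49.6]
vw 110 [495.5  80.1  49.6]
```

View pics/c.png

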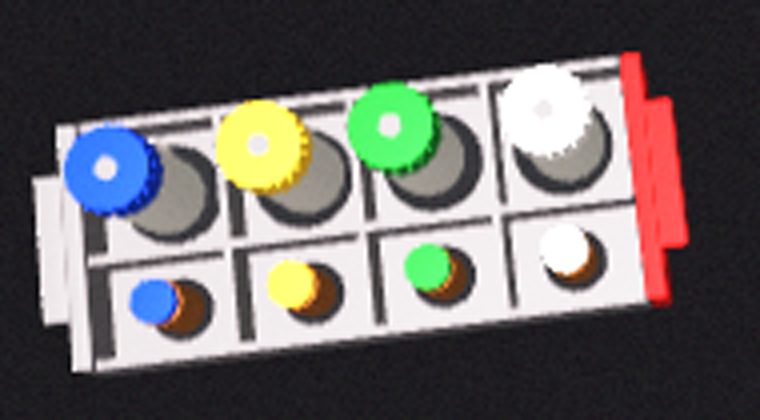

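View pics/t.png

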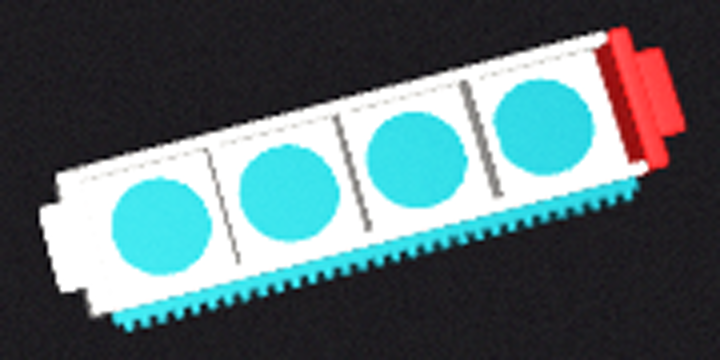

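The carrier crop shows the order blue, yellow, green, white towards the red end, with all jars upright and the vials in the lower row. The tray crop shows teal bay discs at (160,226), (289,193), (417,160) and (544,127). Their full-image pixels are (325,231.5), (357.3,223.3), (389.3,215) and (421,206.8).

```bash
python3 - <<'E'
from h import *
D=np.array([ray(285+a/4-.4,175+b/4-.4,5.-1) for a,b in((160,226),(289,193),(417,160),(544,127))])
print(np.round(D,1));print('gaps',np.linalg.norm(np.diff(D,axis=0),axis=1))
dr=D[3]-D[0];print('tray y angle',np.degrees(np.arctan2(dr[1],dr[0])))
# wall edges: outer top corners, top left of far wall, bottom right etc at z=28
y=dr[:2]/np.linalg.norm(dr[:2]);x=np.array([y[1],-y[0]]);c=D[:,:2].mean(0)
print('x',x,'y',y,'c',c)
for a,b in((57,170),(605,32),(95,316),(640,172)):
    q=ray(285+a/4-.4,175+b/4-.4,27)[:2]-c;print('corner local',np.round([q@x,q@y],1))
V=np.array([[472.6,264.1],[480,202.7],[487.8,141.5],[495.5,80.1]]);print('vial angle',np.degrees(np.arctan2(*(V[3]-V[0])[::-1])))
E
```

```text
[[ 493.3 -109.2    4. ]
 [ 508.7 -169.8    4. ]
 [ 524.1 -230.     4. ]
 [ 539.6 -289.9    4. ]]
gaps [62.48969801 62.19655532 61.90432089]
tray y angle -75.61922681784769
x [-0.96866656 -0.24836484] y [ 0.24836484 -0.96866656] c [ 516.43498145 -199.72621075]
corner local [ -34.8 -134.8]
corner local [-33.6 126.2]
corner local [  34.1 -135.3]
corner local [ 32.7 122.3]
vial angle -82.90564564804434
```

{"method": "play_rows", "body": {
  "targets": "0 0 0.2 0 0 0.98 0.5;0 0 0.2 0 0 0.98 0.5;0 0 0.2 0 0 0.98 0.5;0 0 0.2 0 0 0.98 0.5;0 0 0.2 0 0 0.98 0.5",
  "newtons": 40
}}

```text
clock: 0.52
position: [234.1, 524.7, 200.3]
ee_rot: [[-0.721, 0.693, -0.001], [0.693, 0.721, -0.001], [-0.0, -0.001, -1.0]]
ft_force: [-0.7, -0.2, -0.3]
opening: 64.1
finger_force: 0.0
```

{"method": "play_rows", "body": {
  "targets": "0 0 0.2 0 0 0.98 0.5;0 0 0.2 0 0 0.98 0.5;0 0 0.2 0 0 0.98 0.5;0 0 0.2 0 0 0.98 0.5;0 0 0.2 0 0 0.98 0.5"
}}

```text
clock: 0.93
position: [234.1, 524.6, 170.3]
ee_rot: [[-0.447, 0.895, -0.001], [0.895, 0.447, -0.001], [-0.001, -0.001, -1.0]]
ft_force: [-0.4, -0.7, -0.4]
opening: 64.3
finger_force: 0.0
```

{"method": "play_rows", "body": {
  "targets": "0 0 0.2 0 0 0.98 0.5;0 0 0.2 0 0 0.98 0.5;0 0 0.2 0 0 0.98 0.5;0 0 0.2 0 0 0.98 0.5;0 0 0.2 0 0 0.98 0.5"
}}

```text
clock: 1.35
position: [234.1, 524.6, 140.3]
ee_rot: [[-0.121, 0.993, -0.001], [0.993, 0.121, -0.001], [-0.001, -0.001, -1.0]]
ft_force: [0.9, 0.4, 0.3]
opening: 64.0
finger_force: 0.0
```

{"method": "play_rows", "body": {
  "targets": "-0.79 0.43 0 0 0 0 0.5;-0.79 0.43 0 0 0 0 0.5;-0.79 0.43 0 0 0 0 0.5;-0.79 0.43 0 0 0 0 0.5;-0.79 0.43 0 0 0 0 0.5"
}}

```text
clock: 1.77
position: [313.2, 414.2, 140.7]
ee_rot: [[-0.125, 0.992, -0.001], [0.992, 0.125, -0.001], [-0.001, -0.001, -1.0]]
ft_force: [0.6, 0.0, 0.4]
opening: 64.3
finger_force: 0.0
```

{"method": "play_rows", "body": {
  "targets": "-0.79 0.43 0 0 0 0 0.5;-0.79 0.43 0 0 0 0 0.5;-0.79 0.43 0 0 0 0 0.5;-0.79 0.43 0 0 0 0 0.5;-0.79 0.43 0 0 0 0 0.5"
}}

```text
clock: 2.18
position: [392.0, 304.6, 140.9]
ee_rot: [[-0.125, 0.992, -0.001], [0.992, 0.125, -0.0], [-0.0, -0.001, -1.0]]
ft_force: [-0.3, 0.5, 0.2]
opening: 64.2
finger_force: 0.0
```

{"method": "play_rows", "body": {
  "targets": "-0.79 0.43 0 0 0 0 0.5;-0.79 0.43 0 0 0 0 0.5;-0.79 0.43 0 0 0 0 0.5;-0.79 0.43 0 0 0 0 0.5;-0.79 0.43 0 0 0 0 0.5"
}}

```text
clock: 2.6
position: [470.8, 195.1, 140.9]
ee_rot: [[-0.124, 0.992, -0.001], [0.992, 0.124, -0.0], [-0.0, -0.001, -1.0]]
ft_force: [1.1, 0.3, 0.4]
opening: 63.8
finger_force: 0.0
```

{"method": "play_rows", "body": {
  "targets": "-0.79 0.43 0 0 0 0 0.5;-0.79 0.43 0 0 0 0 0.5;-0.79 0.43 0 0 0 0 0.5;-0.79 0.43 0 0 0 0 0.5;-0.79 0.43 0 0 0 0 0.5"
}}

```text
clock: 3.02
position: [549.5, 85.6, 140.7]
ee_rot: [[-0.124, 0.992, -0.001], [0.992, 0.124, 0.0], [0.0, -0.001, -1.0]]
ft_force: [-0.4, 0.1, -0.2]
opening: 64.1
finger_force: 0.0
```

```bash
cat >> h.py <<'E'
J=dict(blue=(525.6,272.3),yellow=(535.6,207.2),green=(544,151),white=(551,85.1))
B=dict(blue=(493.3,-109.2),yellow=(508.7,-169.8),green=(524.1,-230),white=(539.6,-289.9))
def to(xy,z,ang):
    s=bot.state();p=s['position'];T=s['ee_rot'];d=np.r_[xy,z]-p
    a=np.degrees(np.arctan2(T[1,1],T[0,1]))
    print(np.round(s['clock'],2),'pos',np.round(p,1),'ang',round(a,2),'units xyz',np.round(T.T@d/30,2),'turn z',round((a-ang)/4,2))
E
python3 - <<'E'
from h import *
to(J['white'],65,7.1)
p,d=viewer.get_image('wrist');cv2.imwrite('pics/w1.png',cv2.cvtColor(p,cv2.COLOR_RGB2BGR))
E
```

```text
3.02 pos [549.5  85.6 140.7] ang 7.14 units xyz [-0.02  0.05  2.52] turn z 0.01
```

View pics/w1.png

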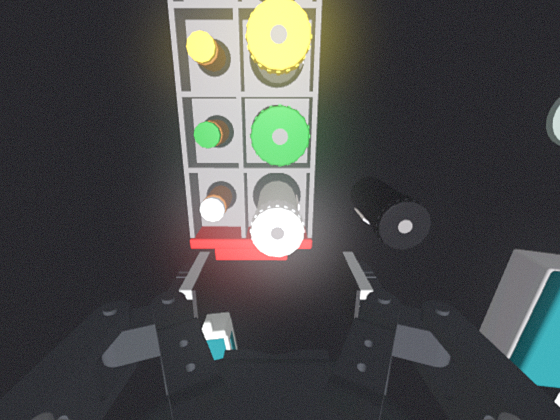

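The wrist view shows the white cap at (277,233), centred between the fingers. It agrees with the top camera within about 2 mm, so I descend.

{"method": "play_rows", "body": {
  "targets": "-0.04 0.06 0.8 0 0 0 0.5;0 0 0.8 0 0 0 0.5;0 0 0.6 0 0 0 0.5;0 0 0.3 0 0 0 0.5;0 0 0 0 0 0 0.5"
}}

```text
clock: 3.48
position: [548.5, 85.9, 63.3]
ee_rot: [[-0.124, 0.992, -0.007], [0.992, 0.124, -0.0], [0.001, -0.006, -1.0]]
ft_force: [-0.7, -0.4, -0.8]
opening: 63.9
finger_force: 0.0
```

{"method": "play_rows", "body": {
  "targets": "0 0 0 0 0 0 -0.3;0 0 0 0 0 0 -0.3;0 0 0 0 0 0 -0.3;0 0 0 0 0 0 -0.3;0 0 0 0 0 0 -0.3",
  "newtons": 40
}}

```text
clock: 3.9
position: [552.6, 86.0, 67.8]
ee_rot: [[-0.125, 0.992, 0.003], [0.992, 0.125, 0.0], [-0.0, 0.003, -1.0]]
ft_force: [-0.4, 0.3, 4.1]
opening: 37.2
finger_force: 40.1
```

{"method": "play_rows", "body": {
  "targets": "0 0 -0.3 0 0 0 -0.3;0 0 -0.6 0 0 0 -0.3;0 0 -0.8 0 0 0 -0.3;0 0 -0.8 0 0 0 -0.3;0 0 0 0 0 0 -0.3"
}}

```text
clock: 4.32
position: [555.3, 86.0, 147.5]
ee_rot: [[-0.125, 0.992, 0.011], [0.992, 0.125, 0.0], [-0.001, 0.011, -1.0]]
ft_force: [2.0, 0.1, 0.1]
opening: 36.6
finger_force: 40.1
```

```bash
python3 - <<'E'
from h import *
s=bot.state();print(s['finger_force'],s['opening'],s['ft_force'],np.round(s['joint_positions'],2));to(B['white'],140,14.4)
p,d=viewer.get_image('wrist');cv2.imwrite('pics/w2.png',cv2.cvtColor(p,cv2.COLOR_RGB2BGR))
E
```

```text
40.09202778339386 36.60324127938305 [2.00112321 0.14950175 0.06569813] [-0.    0.25  1.67  0.    1.21 -0.13]
4.32 pos [555.3  86.  147.5] ang 7.15 units xyz [-12.37  -2.08   0.24] turn z -1.81
```

View pics/w2.png

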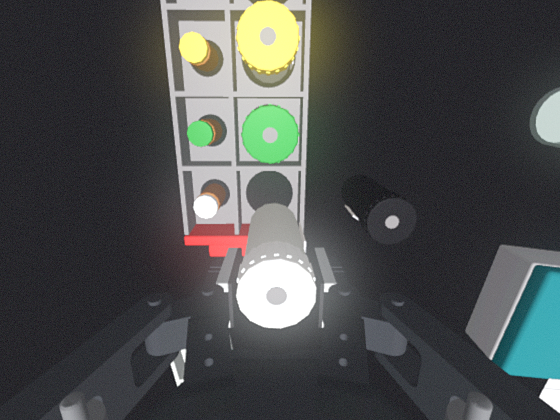

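The wrist view shows the white jar held upright at the cap, (277,290), clear of its now empty bay. The pose reads a few mm off the command, so I check whether it settles.

{"method": "play_rows", "body": {
  "targets": "0 0 0 0 0 0 -0.3;0 0 0 0 0 0 -0.3;0 0 0 0 0 0 -0.3"
}}

```text
clock: 4.62
position: [549.9, 85.9, 139.6]
ee_rot: [[-0.124, 0.992, -0.003], [0.992, 0.124, -0.0], [0.0, -0.003, -1.0]]
ft_force: [-1.4, 0.5, -0.6]
opening: 37.2
finger_force: 40.1
```

{"method": "play_rows", "body": {
  "targets": "-0.5 -0.08 0 0 0 0 -0.3;-0.8 -0.13 0 0 0 0 -0.3;-0.9 -0.14 0 0 0 0 -0.3;-0.9 -0.14 0 0 0 0 -0.3;-0.9 -0.14 0 0 0 0 -0.3"
}}

```text
clock: 5.03
position: [546.3, -36.3, 139.8]
ee_rot: [[-0.125, 0.992, -0.003], [0.992, 0.125, 0.001], [0.001, -0.003, -1.0]]
ft_force: [0.1, 0.0, -0.8]
opening: 36.4
finger_force: 40.1
```

{"method": "play_rows", "body": {
  "targets": "-0.9 -0.14 0 0 0 0 -0.3;-0.9 -0.14 0 0 0 0 -0.3;-0.9 -0.14 0 0 0 0 -0.3;-0.9 -0.14 0 0 0 0 -0.3;-0.9 -0.14 0 0 0 0 -0.3"
}}

```text
clock: 5.45
position: [542.3, -173.0, 139.7]
ee_rot: [[-0.124, 0.992, -0.003], [0.992, 0.124, 0.001], [0.002, -0.002, -1.0]]
ft_force: [0.8, -0.6, -0.8]
opening: 37.2
finger_force: 40.1
```

{"method": "play_rows", "body": {
  "targets": "-0.9 -0.14 0 0 0 0 -0.3;-0.9 -0.14 0 0 0 0 -0.3;-0.8 -0.13 0 0 0 0 -0.3;-0.7 -0.11 0 0 0 0 -0.3;-0.5 -0.08 0 0 0 0 -0.3"
}}

```text
clock: 5.87
position: [538.7, -289.1, 139.7]
ee_rot: [[-0.123, 0.992, -0.002], [0.992, 0.123, 0.001], [0.001, -0.002, -1.0]]
ft_force: [0.9, 0.2, -0.8]
opening: 36.7
finger_force: 40.1
```

{"method": "play_rows", "body": {
  "targets": "0 0 0 0 0 -0.9 -0.3;0 0 0 0 0 -0.9 -0.3;0 0 0 0 0 0 -0.3;0 0 0 0 0 0 -0.3;0 0 0 0 0 0 -0.3"
}}

```text
clock: 6.28
position: [539.5, -286.8, 140.6]
ee_rot: [[-0.247, 0.969, -0.001], [0.969, 0.247, 0.001], [0.001, -0.001, -1.0]]
ft_force: [0.2, 0.3, -0.1]
opening: 36.5
finger_force: 40.1
```

```bash
python3 - <<'E'
from h import *
to(B['white'],67,14.4)
E
```

```text
6.28 pos [ 539.5 -286.8  140.6] ang 14.3 units xyz [-0.1  -0.02  2.45] turn z -0.02
```

{"method": "play_rows", "body": {
  "targets": "-0.08 0 0.5 0 0 0 -0.3;0 0 0.7 0 0 0 -0.3;0 0 0.6 0 0 0 -0.3;0 0 0.3 0 0 0 -0.3;0 0 0.2 0 0 0 -0.3"
}}

```text
clock: 6.7
position: [539.4, -288.7, 70.5]
ee_rot: [[-0.248, 0.969, -0.003], [0.969, 0.248, 0.002], [0.002, -0.002, -1.0]]
ft_force: [0.1, 0.4, -0.4]
opening: 37.0
finger_force: 40.1
```

{"method": "play_rows", "body": {
  "targets": "0 0 0.1 0 0 0 -0.3;0 0 0 0 0 0 -0.3;0 0 0 0 0 0 -0.3;0 0 0 0 0 0 -0.3;0 0 0 0 0 0 -0.3"
}}

```text
clock: 7.12
position: [541.1, -290.3, 70.5]
ee_rot: [[-0.248, 0.969, 0.002], [0.969, 0.248, -0.001], [-0.002, 0.001, -1.0]]
ft_force: [1.0, -1.0, 0.1]
opening: 37.0
finger_force: 40.1
```

{"method": "play_rows", "body": {
  "targets": "0 0 0.07 0 0 0 -0.3;0 0 0 0 0 0 -0.3;0 0 0 0 0 0 -0.3;0 0 0 0 0 0 -0.3;0 0 0 0 0 0 -0.3"
}}

```text
clock: 7.53
position: [540.9, -290.1, 67.8]
ee_rot: [[-0.248, 0.969, 0.001], [0.969, 0.248, -0.001], [-0.001, 0.001, -1.0]]
ft_force: [1.4, 0.9, 2.3]
opening: 36.8
finger_force: 40.0
```

```bash
python3 - <<'E'
from h import *
p,d=viewer.get_image('scene');cv2.imwrite('pics/s3.png',cv2.resize(cv2.cvtColor(p,cv2.COLOR_RGB2BGR)[180:300,100:300],None,fx=4,fy=4,interpolation=cv2.INTER_CUBIC))
print(bot.state()['position'],bot.state()['ft_force'])
E
```

```text
[ 540.89367428 -290.15467228   67.83267837] [1.05588714 0.06977884 2.47824918]
```

View pics/s3.png

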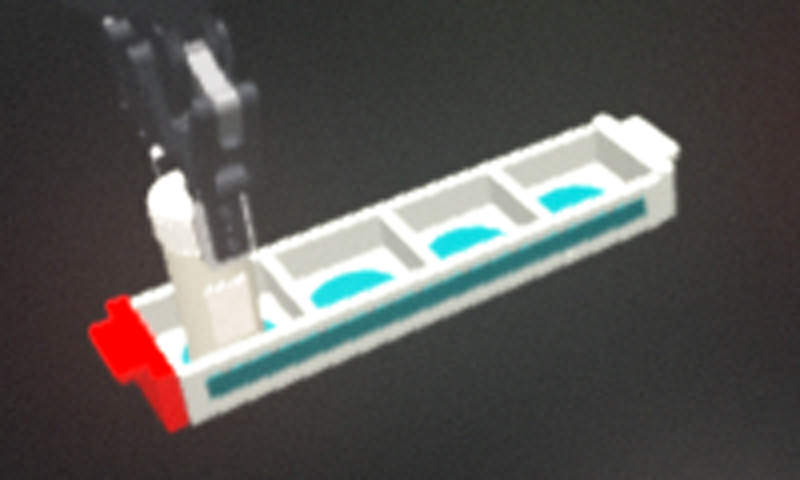

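The scene crop shows the jar standing upright in the red-end bay, roughly centred on its disc, with 2.3 N floor contact. I release it, raise the arm and move to green.

{"method": "play_rows", "body": {
  "targets": "0 0 0 0 0 0 0.1;0 0 0 0 0 0 0.3;0 0 0 0 0 0 0.5;0 0 0 0 0 0 0.5;0 0 0 0 0 0 0.5"
}}

```text
clock: 8.0
position: [540.0, -289.6, 66.8]
ee_rot: [[-0.248, 0.969, -0.001], [0.969, 0.248, 0.0], [0.001, -0.001, -1.0]]
ft_force: [0.9, 1.1, -0.7]
opening: 64.5
finger_force: 0.0
```

{"method": "play_rows", "body": {
  "targets": "0 0 -0.3 0 0 0 0.5;0 0 -0.6 0 0 0 0.5;0 0 -0.8 0 0 0 0.5;0 0 -0.5 0 0 0 0.5;0 0 -0.3 0 0 0.9 0.5"
}}

```text
clock: 8.42
position: [541.7, -290.8, 145.7]
ee_rot: [[-0.186, 0.983, 0.004], [0.983, 0.186, -0.003], [-0.004, 0.003, -1.0]]
ft_force: [0.3, -1.0, -0.4]
opening: 64.1
finger_force: 0.0
```

{"method": "play_rows", "body": {
  "targets": "0 0 0 0 0 0.9 0.5;0 0 0 0 0 0 0.5;0 0 0 0 0 0 0.5"
}}

```text
clock: 8.67
position: [540.3, -289.8, 142.7]
ee_rot: [[-0.126, 0.992, 0.0], [0.992, 0.126, -0.0], [-0.0, 0.0, -1.0]]
ft_force: [0.2, 0.8, -1.2]
opening: 64.2
finger_force: 0.0
```

```bash
python3 - <<'E'
from h import *
to(J['green'],65,7.1)
E
```

```text
8.67 pos [ 540.3 -289.8  142.7] ang 7.24 units xyz [14.56  1.97  2.59] turn z 0.03
```

{"method": "play_rows", "body": {
  "targets": "0.5 0.07 0 0 0 0 0.5;0.8 0.11 0 0 0 0 0.5;0.9 0.12 0 0 0 0 0.5;0.9 0.12 0 0 0 0 0.5;0.9 0.12 0 0 0 0 0.5"
}}

```text
clock: 9.08
position: [540.6, -166.3, 141.4]
ee_rot: [[-0.125, 0.992, -0.002], [0.992, 0.125, 0.001], [0.002, -0.001, -1.0]]
ft_force: [0.1, -0.0, 0.0]
opening: 64.0
finger_force: 0.0
```

{"method": "play_rows", "body": {
  "targets": "0.9 0.12 0 0 0 0 0.5;0.9 0.12 0 0 0 0 0.5;0.9 0.12 0 0 0 0 0.5;0.9 0.12 0 0 0 0 0.5;0.9 0.12 0 0 0 0 0.5"
}}

```text
clock: 9.5
position: [541.3, -30.0, 141.5]
ee_rot: [[-0.126, 0.992, -0.002], [0.992, 0.126, 0.001], [0.001, -0.002, -1.0]]
ft_force: [-0.4, 0.8, -0.9]
opening: 64.0
finger_force: 0.0
```

{"method": "play_rows", "body": {
  "targets": "0.9 0.12 0 0 0 0 0.5;0.9 0.12 0 0 0 0 0.5;0.9 0.12 0 0 0 0 0.5;0.9 0.12 0 0 0 0 0.5;0.9 0.12 0 0 0 0 0.5"
}}

```text
clock: 9.92
position: [542.1, 106.0, 141.5]
ee_rot: [[-0.126, 0.992, -0.002], [0.992, 0.126, 0.0], [0.001, -0.002, -1.0]]
ft_force: [0.8, 0.0, 0.5]
opening: 63.8
finger_force: 0.0
```

{"method": "play_rows", "body": {
  "targets": "0.9 0.12 0 0 0 0 0.5;0.66 0.11 0 0 0 0 0.5;0 0 0 0 0 0 0.5;0 0 0 0 0 0 0.5;0 0 0 0 0 0 0.5"
}}

```text
clock: 10.33
position: [543.8, 151.0, 141.7]
ee_rot: [[-0.126, 0.992, -0.001], [0.992, 0.126, -0.001], [-0.0, -0.001, -1.0]]
ft_force: [-0.5, -0.2, -0.2]
opening: 64.2
finger_force: 0.0
```

{"method": "play_rows", "body": {
  "targets": "0 0 0 0 0 0 0.5;0 0 0 0 0 0 0.5;0 0 0 0 0 0 0.5;0 0 0 0 0 0 0.5;0 0 0 0 0 0 0.5"
}}

```text
clock: 10.75
position: [544.7, 150.4, 142.2]
ee_rot: [[-0.124, 0.992, 0.0], [0.992, 0.124, -0.0], [-0.0, 0.0, -1.0]]
ft_force: [0.5, 0.1, -0.5]
opening: 64.2
finger_force: 0.0
```

```bash
cat >> h.py <<'E'
def wcap(u,v,z=95):
    s=bot.state();I=viewer.camera_info('wrist');K=I['K'];H=I['hand_eye'];T=s['ee_rot']
    r=T@H[:3,:3]@np.array([(u-K[0,2])/K[0,0],(v-K[1,2])/K[1,1],1]);e=s['position']+T@H[:3,3]
    return e+r*(z-e[2])/r[2]
E
python3 - <<'E'
from h import *
to(J['green'],65,7.1)
p,d=viewer.get_image('wrist');cv2.imwrite('pics/w4.png',cv2.cvtColor(p,cv2.COLOR_RGB2BGR))
g=cv2.inRange(p,(0,90,0),(90,255,90));n,l,st,c=cv2.connectedComponentsWithStats(g);i=1+st[1:,4].argmax();print(st[i],c[i],wcap(*c[i]))
E
```

```text
10.75 pos [544.7 150.4 142.2] ang 7.09 units xyz [ 0.02 -0.02  2.57] turn z -0.0
[291 206   5   8  20] [293.55 209.3 ] [555.54270764 167.34980379  95.        ]
```

The position matches the plan, and the image threshold was simply too tight. I descend on green.

{"method": "play_rows", "body": {
  "targets": "0 0 0.6 0 0 0 0.5;0 0 0.8 0 0 0 0.5;0 0 0.6 0 0 0 0.5;0 0 0.35 0 0 0 0.5;0 0 0.2 0 0 0 0.5"
}}

```text
clock: 11.22
position: [543.4, 150.7, 63.8]
ee_rot: [[-0.124, 0.992, -0.003], [0.992, 0.124, -0.0], [0.0, -0.003, -1.0]]
ft_force: [0.4, 0.4, -0.1]
opening: 63.8
finger_force: 0.0
```

{"method": "play_rows", "body": {
  "targets": "0 0 0 0 0 0 0.5;0 0 0 0 0 0 0.5;0 0 0 0 0 0 0.5;0 0 0 0 0 0 0.5"
}}

```text
clock: 11.55
position: [545.9, 151.1, 67.1]
ee_rot: [[-0.124, 0.992, 0.003], [0.992, 0.124, 0.0], [-0.0, 0.003, -1.0]]
ft_force: [-0.5, -0.0, 0.3]
opening: 64.0
finger_force: 0.0
```

{"method": "play_rows", "body": {
  "targets": "0 0 0 0 0 0 -0.3;0 0 0 0 0 0 -0.3;0 0 0 0 0 0 -0.3;0 0 0 0 0 0 -0.3;0 0 0 0 0 0 -0.3"
}}

```text
clock: 11.97
position: [545.1, 151.1, 66.6]
ee_rot: [[-0.125, 0.992, 0.001], [0.992, 0.125, 0.0], [-0.0, 0.001, -1.0]]
ft_force: [-2.1, -0.4, 5.5]
opening: 36.7
finger_force: 39.9
```

{"method": "play_rows", "body": {
  "targets": "0 0 -0.2 0 0 0 -0.3;0 0 -0.55 0 0 0 -0.3;0 0 -0.8 0 0 0 -0.3;0 0 -0.6 0 0 0 -0.3;0 0 -0.4 0 0 0 -0.3"
}}

```text
clock: 12.38
position: [545.5, 151.1, 144.1]
ee_rot: [[-0.124, 0.992, 0.002], [0.992, 0.124, 0.0], [0.0, 0.003, -1.0]]
ft_force: [0.7, 0.1, -1.2]
opening: 36.8
finger_force: 40.2
```

{"method": "play_rows", "body": {
  "targets": "0 0 0 0 0 0 -0.3;0 0 0 0 0 0 -0.3;0 0 0 0 0 0 -0.3;0 0 0 0 0 0 -0.3;0 0 0 0 0 0 -0.3"
}}

```text
clock: 12.8
position: [543.5, 150.8, 140.5]
ee_rot: [[-0.124, 0.992, -0.003], [0.992, 0.124, -0.0], [0.0, -0.003, -1.0]]
ft_force: [-0.2, -0.2, -1.3]
opening: 36.6
finger_force: 40.2
```

```bash
python3 - <<'E'
from h import *
to(B['green'],67,14.4)
E
```

```text
12.8 pos [543.5 150.8 140.5] ang 7.15 units xyz [-12.52  -2.21   2.46] turn z -1.81
```

{"method": "play_rows", "body": {
  "targets": "-0.5 -0.09 0 0 0 0 -0.3;-0.8 -0.14 0 0 0 0 -0.3;-0.9 -0.16 0 0 0 0 -0.3;-0.9 -0.16 0 0 0 0 -0.3;-0.9 -0.16 0 0 0 0 -0.3"
}}

```text
clock: 13.22
position: [537.6, 28.4, 141.2]
ee_rot: [[-0.125, 0.992, -0.002], [0.992, 0.125, 0.0], [0.0, -0.002, -1.0]]
ft_force: [-0.5, -0.2, -0.3]
opening: 36.7
finger_force: 40.2
```

{"method": "play_rows", "body": {
  "targets": "-0.9 -0.16 0 0 0 0 -0.3;-0.9 -0.16 0 0 0 0 -0.3;-0.9 -0.16 0 0 0 0 -0.3;-0.9 -0.16 0 0 0 0 -0.3;-0.9 -0.16 0 0 0 0 -0.3"
}}

```text
clock: 13.63
position: [530.6, -108.8, 141.3]
ee_rot: [[-0.124, 0.992, -0.001], [0.992, 0.124, 0.001], [0.001, -0.001, -1.0]]
ft_force: [0.4, 0.2, -0.7]
opening: 36.6
finger_force: 40.2
```

{"method": "play_rows", "body": {
  "targets": "-0.9 -0.16 0 0 0 0 -0.3;-0.9 -0.16 0 0 0 0 -0.3;-0.9 -0.16 0 0 0 0 -0.3;-0.8 -0.14 0 0 0 0 -0.3;-0.5 -0.08 0 0 0 0 -0.3"
}}

```text
clock: 14.05
position: [524.8, -231.7, 141.4]
ee_rot: [[-0.123, 0.992, -0.001], [0.992, 0.123, -0.0], [-0.0, -0.001, -1.0]]
ft_force: [-0.6, -0.4, -0.3]
opening: 36.6
finger_force: 40.2
```

{"method": "play_rows", "body": {
  "targets": "0 0 0 0 0 -0.9 -0.3;0 0 0 0 0 -0.9 -0.3;0 0 0 0 0 0 -0.3;0 0 0 0 0 0 -0.3;0 0 0 0 0 0 -0.3"
}}

```text
clock: 14.47
position: [525.4, -228.8, 141.8]
ee_rot: [[-0.247, 0.969, -0.001], [0.969, 0.247, 0.001], [0.001, -0.001, -1.0]]
ft_force: [1.0, -0.1, -0.4]
opening: 36.5
finger_force: 40.2
```

{"method": "play_rows", "body": {
  "targets": "0 0 0 0 0 0 -0.3;0 0 0 0 0 0 -0.3;0 0 0 0 0 0 -0.3;0 0 0 0 0 0 -0.3;0 0 0 0 0 0 -0.3"
}}

```text
clock: 14.88
position: [525.5, -229.3, 142.2]
ee_rot: [[-0.248, 0.969, 0.0], [0.969, 0.248, -0.0], [-0.0, 0.0, -1.0]]
ft_force: [-0.8, -0.0, -0.9]
opening: 36.9
finger_force: 40.2
```

```bash
python3 - <<'E'
from h import *
to(B['green'],67,14.4)
E
```

```text
14.88 pos [ 525.5 -229.3  142.2] ang 14.35 units xyz [-0.01 -0.05  2.51] turn z -0.01
```

{"method": "play_rows", "body": {
  "targets": "0 -0.04 0.6 0 0 0 -0.3;0 0 0.7 0 0 0 -0.3;0 0 0.6 0 0 0 -0.3;0 0 0.35 0 0 0 -0.3;0 0 0.2 0 0 0 -0.3"
}}

```text
clock: 15.3
position: [523.2, -229.0, 66.8]
ee_rot: [[-0.248, 0.969, -0.003], [0.969, 0.248, 0.002], [0.002, -0.002, -1.0]]
ft_force: [-0.7, 1.0, -0.6]
opening: 36.4
finger_force: 40.2
```

{"method": "play_rows", "body": {
  "targets": "0 0 0.07 0 0 0 -0.3;0 0 0 0 0 0 -0.3;0 0 0 0 0 0 -0.3;0 0 0 0 0 0 -0.3;0 0 0 0 0 0 -0.3"
}}

```text
clock: 15.72
position: [524.8, -229.9, 67.1]
ee_rot: [[-0.248, 0.969, 0.001], [0.969, 0.248, -0.001], [-0.001, 0.001, -1.0]]
ft_force: [-0.5, -0.4, -0.4]
opening: 36.6
finger_force: 40.2
```

```bash
python3 - <<'E'
from h import *
to(B['green'],67,14.4);print(bot.state()['ft_force'])
E
```

```text
15.72 pos [ 524.8 -229.9   67.1] ang 14.35 units xyz [ 0.   -0.02  0.  ] turn z -0.01
[-0.53483019 -0.38011953 -0.39870841]
```

{"method": "play_rows", "body": {
  "targets": "0 0 0.04 0 0 0 -0.3;0 0 0 0 0 0 -0.3;0 0 0 0 0 0 -0.3;0 0 0 0 0 0 -0.3;0 0 0 0 0 0 -0.3"
}}

```text
clock: 16.13
position: [525.0, -230.2, 66.6]
ee_rot: [[-0.248, 0.969, 0.001], [0.969, 0.248, -0.001], [-0.001, 0.001, -1.0]]
ft_force: [-0.9, 0.7, 5.5]
opening: 36.6
finger_force: 40.7
```

{"method": "play_rows", "body": {
  "targets": "0 0 0 0 0 0 0.1;0 0 0 0 0 0 0.3;0 0 0 0 0 0 0.5;0 0 0 0 0 0 0.5;0 0 0 0 0 0 0.5"
}}

```text
clock: 16.55
position: [524.2, -229.5, 65.1]
ee_rot: [[-0.248, 0.969, -0.0], [0.969, 0.248, 0.0], [0.0, -0.0, -1.0]]
ft_force: [0.1, -0.6, -0.2]
opening: 64.3
finger_force: 0.0
```

{"method": "play_rows", "body": {
  "targets": "0 0 -0.3 0 0 0 0.5;0 0 -0.6 0 0 0 0.5;0 0 -0.8 0 0 0 0.5;0 0 -0.5 0 0 0 0.5;0 0 -0.3 0 0 0.9 0.5"
}}

```text
clock: 16.97
position: [525.8, -230.5, 143.7]
ee_rot: [[-0.185, 0.983, 0.004], [0.983, 0.186, -0.002], [-0.003, 0.003, -1.0]]
ft_force: [-0.3, 0.1, 0.6]
opening: 63.7
finger_force: 0.0
```

{"method": "play_rows", "body": {
  "targets": "0 0 0 0 0 0.9 0.5;0 0 0 0 0 0 0.5;0 0 0 0 0 0 0.5;0 0 0 0 0 0 0.5;0 0 0 0 0 0 0.5"
}}

```text
clock: 17.38
position: [523.9, -229.4, 139.8]
ee_rot: [[-0.125, 0.992, -0.001], [0.992, 0.125, 0.001], [0.001, -0.001, -1.0]]
ft_force: [0.0, 0.0, 0.0]
opening: 64.5
finger_force: 0.0
```

```bash
python3 - <<'E'
from h import *
to(J['yellow'],65,7.1)
p,d=viewer.get_image('top');cv2.imwrite('pics/t5.png',cv2.resize(cv2.cvtColor(p,cv2.COLOR_RGB2BGR)[130:280,80:480],None,fx=2,fy=2,interpolation=cv2.INTER_CUBIC))
E
```

```text
17.38 pos [ 523.9 -229.4  139.8] ang 7.2 units xyz [14.39  2.21  2.5 ] turn z 0.02
```

View pics/t5.png

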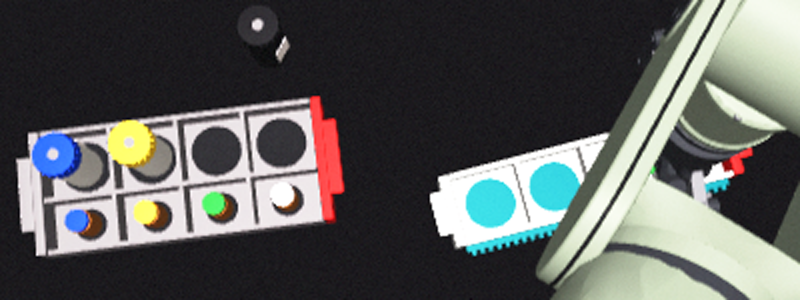

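The top crop shows yellow and blue still in place, the vials undisturbed and the black look-alike untouched. On to yellow.

{"method": "play_rows", "body": {
  "targets": "0.5 0.08 0 0 0 0 0.5;0.8 0.12 0 0 0 0 0.5;0.9 0.14 0 0 0 0 0.5;0.9 0.14 0 0 0 0 0.5;0.9 0.14 0 0 0 0 0.5"
}}

```text
clock: 17.85
position: [527.3, -106.2, 140.0]
ee_rot: [[-0.124, 0.992, -0.001], [0.992, 0.124, 0.001], [0.001, -0.001, -1.0]]
ft_force: [-0.0, 0.8, -0.0]
opening: 64.0
finger_force: 0.0
```

{"method": "play_rows", "body": {
  "targets": "0.9 0.14 0 0 0 0 0.5;0.9 0.14 0 0 0 0 0.5;0.9 0.14 0 0 0 0 0.5;0.9 0.14 0 0 0 0 0.5;0.9 0.14 0 0 0 0 0.5"
}}

```text
clock: 18.27
position: [531.2, 30.6, 140.2]
ee_rot: [[-0.125, 0.992, -0.001], [0.992, 0.125, 0.0], [0.001, -0.001, -1.0]]
ft_force: [0.0, -0.2, -0.1]
opening: 63.9
finger_force: 0.0
```

{"method": "play_rows", "body": {
  "targets": "0.9 0.14 0 0 0 0 0.5;0.9 0.14 0 0 0 0 0.5;0.9 0.14 0 0 0 0 0.5;0.9 0.14 0 0 0 0 0.5;0.9 0.14 0 0 0 0 0.5"
}}

```text
clock: 18.68
position: [534.9, 167.0, 140.1]
ee_rot: [[-0.125, 0.992, -0.001], [0.992, 0.125, 0.0], [0.0, -0.001, -1.0]]
ft_force: [-0.5, 0.7, -0.2]
opening: 64.1
finger_force: 0.0
```

{"method": "play_rows", "body": {
  "targets": "0.9 0.14 0 0 0 0 0.5;0.49 0.05 0 0 0 0 0.5;0 0 0 0 0 0 0.5;0 0 0 0 0 0 0.5;0 0 0 0 0 0 0.5"
}}

```text
clock: 19.1
position: [535.8, 206.7, 140.0]
ee_rot: [[-0.125, 0.992, -0.001], [0.992, 0.125, -0.001], [-0.0, -0.001, -1.0]]
ft_force: [-0.1, -0.0, -0.9]
opening: 64.1
finger_force: 0.0
```

{"method": "play_rows", "body": {
  "targets": "0 0 0 0 0 0 0.5;0 0 0 0 0 0 0.5;0 0 0 0 0 0 0.5;0 0 0 0 0 0 0.5;0 0 0 0 0 0 0.5"
}}

```text
clock: 19.52
position: [536.5, 206.4, 140.4]
ee_rot: [[-0.124, 0.992, 0.0], [0.992, 0.124, -0.0], [-0.0, 0.0, -1.0]]
ft_force: [-0.0, -0.1, 1.0]
opening: 64.1
finger_force: 0.0
```

```bash
python3 - <<'E'
from h import *
to(J['yellow'],65,7.1)
p,d=viewer.get_image('wrist');h=cv2.cvtColor(p,cv2.COLOR_RGB2HSV)
g=cv2.inRange(h,(24,130,120),(36,255,255));n,l,st,c=cv2.connectedComponentsWithStats(g);i=1+st[1:,4].argmax();x,y,w,q=st[i,:4];print(st[i],wcap(x+w/2,y+q/2))
E
```

```text
19.52 pos [536.5 206.4 140.4] ang 7.1 units xyz [ 0.03 -0.03  2.51] turn z -0.0
[281 203  22  25  58] [546.77476967 219.27984343  95.        ]
```

{"method": "play_rows", "body": {
  "targets": "0.03 -0.03 0.6 0 0 0 0.5;0 0 0.8 0 0 0 0.5;0 0 0.6 0 0 0 0.5;0 0 0.3 0 0 0 0.5;0 0 0.2 0 0 0 0.5"
}}

```text
clock: 19.98
position: [534.3, 207.4, 63.8]
ee_rot: [[-0.124, 0.992, -0.003], [0.992, 0.124, -0.001], [-0.0, -0.003, -1.0]]
ft_force: [-0.3, 0.3, -0.3]
opening: 64.1
finger_force: 0.0
```

{"method": "play_rows", "body": {
  "targets": "0 0 0 0 0 0 0.5;0 0 0 0 0 0 0.5;0 0 0 0 0 0 0.5;0 0 0 0 0 0 0.5"
}}

```text
clock: 20.32
position: [536.6, 208.0, 66.8]
ee_rot: [[-0.124, 0.992, 0.003], [0.992, 0.124, 0.001], [0.0, 0.003, -1.0]]
ft_force: [0.5, -0.0, 0.1]
opening: 64.1
finger_force: 0.0
```

{"method": "play_rows", "body": {
  "targets": "0 0 0 0 0 0 -0.3;0 0 0 0 0 0 -0.3;0 0 0 0 0 0 -0.3;0 0 0 0 0 0 -0.3;0 0 0 0 0 0 -0.3"
}}

```text
clock: 20.73
position: [536.0, 207.9, 66.3]
ee_rot: [[-0.125, 0.992, 0.001], [0.992, 0.125, 0.0], [0.0, 0.001, -1.0]]
ft_force: [-0.2, 0.4, 4.5]
opening: 36.9
finger_force: 40.1
```

{"method": "play_rows", "body": {
  "targets": "0 0 -0.2 0 0 0 -0.3;0 0 -0.5 0 0 0 -0.3;0 0 -0.8 0 0 0 -0.3;0 0 -0.6 0 0 0 -0.3;0 0 -0.4 0 0 0 -0.3"
}}

```text
clock: 21.15
position: [536.1, 207.9, 142.3]
ee_rot: [[-0.124, 0.992, 0.002], [0.992, 0.124, 0.0], [0.0, 0.002, -1.0]]
ft_force: [0.6, -0.1, 0.0]
opening: 36.7
finger_force: 40.1
```

{"method": "play_rows", "body": {
  "targets": "0 0 0 0 0 0 -0.3;0 0 0 0 0 0 -0.3;0 0 0 0 0 0 -0.3;0 0 0 0 0 0 -0.3;0 0 0 0 0 0 -0.3"
}}

```text
clock: 21.57
position: [534.3, 207.4, 138.7]
ee_rot: [[-0.124, 0.992, -0.003], [0.992, 0.124, -0.001], [-0.0, -0.003, -1.0]]
ft_force: [0.0, -0.6, -0.7]
opening: 37.1
finger_force: 40.1
```

```bash
python3 - <<'E'
from h import *
to(B['yellow'],67,14.4)
E
```

```text
21.57 pos [534.3 207.4 138.7] ang 7.15 units xyz [-12.37  -2.4    2.4 ] turn z -1.81
```

{"method": "play_rows", "body": {
  "targets": "-0.5 -0.1 0 0 0 0 -0.3;-0.8 -0.16 0 0 0 0 -0.3;-0.9 -0.18 0 0 0 0 -0.3;-0.9 -0.18 0 0 0 0 -0.3;-0.9 -0.18 0 0 0 0 -0.3"
}}

```text
clock: 21.98
position: [525.7, 84.7, 139.5]
ee_rot: [[-0.125, 0.992, -0.002], [0.992, 0.125, -0.0], [0.0, -0.002, -1.0]]
ft_force: [1.4, 0.1, -0.0]
opening: 36.8
finger_force: 40.1
```

{"method": "play_rows", "body": {
  "targets": "-0.9 -0.18 0 0 0 0 -0.3;-0.9 -0.18 0 0 0 0 -0.3;-0.9 -0.18 0 0 0 0 -0.3;-0.9 -0.18 0 0 0 0 -0.3;-0.9 -0.18 0 0 0 0 -0.3"
}}

```text
clock: 22.4
position: [515.7, -52.8, 139.6]
ee_rot: [[-0.125, 0.992, -0.001], [0.992, 0.125, 0.0], [0.001, -0.001, -1.0]]
ft_force: [1.1, -0.0, 0.2]
opening: 36.8
finger_force: 40.1
```

{"method": "play_rows", "body": {
  "targets": "-0.9 -0.18 0 0 0 0 -0.3;-0.9 -0.18 0 0 0 0 -0.3;-0.9 -0.18 0 0 0 0 -0.3;-0.7 -0.12 0 0 0 0 -0.3;-0.5 -0.08 0 0 0 0 -0.3"
}}

```text
clock: 22.82
position: [508.4, -172.5, 139.6]
ee_rot: [[-0.123, 0.992, -0.001], [0.992, 0.123, 0.0], [0.0, -0.001, -1.0]]
ft_force: [0.7, 0.7, 0.1]
opening: 36.7
finger_force: 40.1
```

{"method": "play_rows", "body": {
  "targets": "0 0 0 0 0 -0.9 -0.3;0 0 0 0 0 -0.9 -0.3;0 0 0 0 0 0 -0.3;0 0 0 0 0 0 -0.3;0 0 0 0 0 0 -0.3"
}}

```text
clock: 23.23
position: [508.8, -170.2, 139.9]
ee_rot: [[-0.247, 0.969, -0.001], [0.969, 0.247, 0.0], [0.001, -0.001, -1.0]]
ft_force: [0.1, 0.7, -0.8]
opening: 36.9
finger_force: 40.1
```

{"method": "play_rows", "body": {
  "targets": "0 0 0 0 0 0 -0.3;0 0 0 0 0 0 -0.3;0 0 0 0 0 0 -0.3;0 0 0 0 0 0 -0.3;0 0 0 0 0 0 -0.3"
}}

```text
clock: 23.65
position: [509.1, -170.4, 140.4]
ee_rot: [[-0.248, 0.969, 0.0], [0.969, 0.248, -0.0], [-0.0, 0.0, -1.0]]
ft_force: [0.8, -0.9, -0.2]
opening: 36.5
finger_force: 40.1
```

```bash
python3 - <<'E'
from h import *
to(B['yellow'],66.5,14.4)
E
```

```text
23.65 pos [ 509.1 -170.4  140.4] ang 14.35 units xyz [ 0.02 -0.01  2.46] turn z -0.01
```

{"method": "play_rows", "body": {
  "targets": "0 0 0.6 0 0 0 -0.3;0 0 0.7 0 0 0 -0.3;0 0 0.6 0 0 0 -0.3;0 0 0.3 0 0 0 -0.3;0 0 0.2 0 0 0 -0.3"
}}

```text
clock: 24.07
position: [508.1, -170.0, 66.9]
ee_rot: [[-0.248, 0.969, -0.002], [0.969, 0.248, 0.001], [0.002, -0.002, -1.0]]
ft_force: [0.9, -0.6, -1.1]
opening: 36.9
finger_force: 40.1
```

{"method": "play_rows", "body": {
  "targets": "0 0 0.07 0 0 0 -0.3;0 0 0 0 0 0 -0.3;0 0 0 0 0 0 -0.3;0 0 0 0 0 0 -0.3;0 0 0 0 0 0 -0.3"
}}

```text
clock: 24.48
position: [509.6, -170.7, 66.9]
ee_rot: [[-0.248, 0.969, 0.001], [0.969, 0.248, -0.001], [-0.001, 0.001, -1.0]]
ft_force: [0.4, -0.9, -0.8]
opening: 36.7
finger_force: 40.1
```

{"method": "play_rows", "body": {
  "targets": "0 0 0.04 0 0 0 -0.3;0 0 0 0 0 0 -0.3;0 0 0 0 0 0 -0.3;0 0 0 0 0 0 -0.3;0 0 0 0 0 0 -0.3"
}}

```text
clock: 24.9
position: [509.7, -171.0, 66.3]
ee_rot: [[-0.248, 0.969, 0.001], [0.969, 0.248, -0.001], [-0.001, 0.001, -1.0]]
ft_force: [-1.3, 0.1, 5.3]
opening: 36.6
finger_force: 40.7
```

{"method": "play_rows", "body": {
  "targets": "0 0 0 0 0 0 0.1;0 0 0 0 0 0 0.3;0 0 0 0 0 0 0.5;0 0 0 0 0 0 0.5;0 0 0 0 0 0 0.5"
}}

```text
clock: 25.32
position: [508.9, -170.4, 64.8]
ee_rot: [[-0.248, 0.969, -0.0], [0.969, 0.248, 0.0], [0.0, -0.0, -1.0]]
ft_force: [0.0, -0.5, 0.6]
opening: 64.1
finger_force: 0.0
```

{"method": "play_rows", "body": {
  "targets": "0 0 -0.3 0 0 0 0.5;0 0 -0.6 0 0 0 0.5;0 0 -0.8 0 0 0 0.5;0 0 -0.5 0 0 0 0.5;0 0 -0.3 0 0 0.9 0.5"
}}

```text
clock: 25.73
position: [510.5, -171.2, 143.3]
ee_rot: [[-0.186, 0.983, 0.004], [0.983, 0.186, -0.002], [-0.003, 0.004, -1.0]]
ft_force: [-0.1, -0.3, -0.3]
opening: 64.2
finger_force: 0.0
```

{"method": "play_rows", "body": {
  "targets": "0 0 0 0 0 0.9 0.5;0 0 0 0 0 0 0.5;0 0 0 0 0 0 0.5;0 0 0 0 0 0 0.5;0 0 0 0 0 0 0.5"
}}

```text
clock: 26.15
position: [508.6, -170.3, 139.6]
ee_rot: [[-0.125, 0.992, -0.001], [0.992, 0.125, 0.001], [0.001, -0.001, -1.0]]
ft_force: [-0.1, -0.1, -0.6]
opening: 64.2
finger_force: 0.0
```

```bash
python3 - <<'E'
from h import *
to(J['blue'],65,7.1)
E
```

```text
26.15 pos [ 508.6 -170.3  139.6] ang 7.2 units xyz [14.56  2.41  2.49] turn z 0.02
```

{"method": "play_rows", "body": {
  "targets": "0.5 0.08 0 0 0 0 0.5;0.8 0.13 0 0 0 0 0.5;0.9 0.15 0 0 0 0 0.5;0.9 0.15 0 0 0 0 0.5;0.9 0.15 0 0 0 0 0.5"
}}

```text
clock: 26.57
position: [513.3, -47.9, 139.6]
ee_rot: [[-0.124, 0.992, -0.001], [0.992, 0.124, 0.0], [0.0, -0.001, -1.0]]
ft_force: [1.0, 0.4, -0.7]
opening: 64.3
finger_force: 0.0
```

{"method": "play_rows", "body": {
  "targets": "0.9 0.15 0 0 0 0 0.5;0.9 0.15 0 0 0 0 0.5;0.9 0.15 0 0 0 0 0.5;0.9 0.15 0 0 0 0 0.5;0.9 0.15 0 0 0 0 0.5"
}}

```text
clock: 26.98
position: [518.8, 89.1, 139.6]
ee_rot: [[-0.125, 0.992, -0.001], [0.992, 0.125, -0.0], [0.0, -0.001, -1.0]]
ft_force: [0.4, -0.1, 0.6]
opening: 64.1
finger_force: 0.0
```

{"method": "play_rows", "body": {
  "targets": "0.9 0.15 0 0 0 0 0.5;0.9 0.15 0 0 0 0 0.5;0.9 0.15 0 0 0 0 0.5;0.9 0.15 0 0 0 0 0.5;0.9 0.15 0 0 0 0 0.5"
}}

```text
clock: 27.4
position: [524.3, 225.8, 139.5]
ee_rot: [[-0.125, 0.992, -0.001], [0.992, 0.125, -0.0], [-0.0, -0.001, -1.0]]
ft_force: [1.1, 0.3, 0.2]
opening: 64.2
finger_force: 0.0
```

{"method": "play_rows", "body": {
  "targets": "0.9 0.15 0 0 0 0 0.5;0.66 0.1 0 0 0 0 0.5;0 0 0 0 0 0 0.5;0 0 0 0 0 0 0.5;0 0 0 0 0 0 0.5"
}}

```text
clock: 27.82
position: [526.0, 271.3, 139.5]
ee_rot: [[-0.125, 0.992, -0.001], [0.992, 0.125, -0.001], [-0.001, -0.001, -1.0]]
ft_force: [0.4, -0.3, -0.4]
opening: 63.8
finger_force: 0.0
```

{"method": "play_rows", "body": {
  "targets": "0 0 0 0 0 0 0.5;0 0 0 0 0 0 0.5;0 0 0 0 0 0 0.5;0 0 0 0 0 0 0.5;0 0 0 0 0 0 0.5"
}}

```text
clock: 28.23
position: [526.6, 271.4, 140.2]
ee_rot: [[-0.124, 0.992, 0.0], [0.992, 0.124, -0.0], [-0.0, 0.0, -1.0]]
ft_force: [-0.1, -0.3, -0.4]
opening: 63.9
finger_force: 0.0
```

```bash
python3 - <<'E'
from h import *
to(J['blue'],65,7.1)
E
```

```text
28.23 pos [526.6 271.4 140.2] ang 7.1 units xyz [ 0.03 -0.03  2.51] turn z 0.0
```

{"method": "play_rows", "body": {
  "targets": "0.03 -0.03 0.6 0 0 0 0.5;0 0 0.8 0 0 0 0.5;0 0 0.6 0 0 0 0.5;0 0 0.3 0 0 0 0.5;0 0 0.2 0 0 0 0.5"
}}

```text
clock: 28.65
position: [524.4, 272.2, 63.5]
ee_rot: [[-0.124, 0.992, -0.003], [0.992, 0.124, -0.001], [-0.001, -0.003, -1.0]]
ft_force: [-0.8, -0.3, -0.1]
opening: 64.3
finger_force: 0.0
```

{"method": "play_rows", "body": {
  "targets": "0 0 0 0 0 0 0.5;0 0 0 0 0 0 0.5;0 0 0 0 0 0 0.5;0 0 0 0 0 0 0.5"
}}

```text
clock: 28.98
position: [526.6, 273.1, 66.6]
ee_rot: [[-0.124, 0.992, 0.003], [0.992, 0.124, 0.001], [0.001, 0.003, -1.0]]
ft_force: [-0.4, -0.3, 0.7]
opening: 63.8
finger_force: 0.0
```

{"method": "play_rows", "body": {
  "targets": "0 0 0 0 0 0 -0.3;0 0 0 0 0 0 -0.3;0 0 0 0 0 0 -0.3;0 0 0 0 0 0 -0.3;0 0 0 0 0 0 -0.3"
}}

```text
clock: 29.4
position: [526.2, 273.0, 66.0]
ee_rot: [[-0.125, 0.992, 0.002], [0.992, 0.125, 0.001], [0.0, 0.002, -1.0]]
ft_force: [-0.2, -0.1, 4.8]
opening: 36.9
finger_force: 40.3
```

{"method": "play_rows", "body": {
  "targets": "0 0 -0.2 0 0 0 -0.3;0 0 -0.5 0 0 0 -0.3;0 0 -0.8 0 0 0 -0.3;0 0 -0.6 0 0 0 -0.3;0 0 -0.4 0 0 0 -0.3"
}}

```text
clock: 29.82
position: [526.0, 272.9, 141.9]
ee_rot: [[-0.124, 0.992, 0.002], [0.992, 0.124, 0.001], [0.0, 0.002, -1.0]]
ft_force: [0.4, -0.9, -0.4]
opening: 36.5
finger_force: 40.1
```

{"method": "play_rows", "body": {
  "targets": "0 0 0 0 0 0 -0.3;0 0 0 0 0 0 -0.3;0 0 0 0 0 0 -0.3;0 0 0 0 0 0 -0.3;0 0 0 0 0 0 -0.3"
}}

```text
clock: 30.23
position: [524.4, 272.3, 138.4]
ee_rot: [[-0.124, 0.992, -0.003], [0.992, 0.124, -0.001], [-0.001, -0.003, -1.0]]
ft_force: [0.5, 0.3, -0.1]
opening: 36.5
finger_force: 40.1
```

```bash
python3 - <<'E'
from h import *
to(B['blue'],66.5,14.4)
E
```

```text
30.23 pos [524.4 272.3 138.4] ang 7.14 units xyz [-12.49  -2.6    2.41] turn z -1.81
```

{"method": "play_rows", "body": {
  "targets": "-0.5 -0.1 0 0 0 0 -0.3;-0.8 -0.17 0 0 0 0 -0.3;-0.9 -0.19 0 0 0 0 -0.3;-0.9 -0.19 0 0 0 0 -0.3;-0.9 -0.19 0 0 0 0 -0.3"
}}

```text
clock: 30.65
position: [514.5, 148.7, 139.5]
ee_rot: [[-0.125, 0.992, -0.001], [0.992, 0.125, -0.001], [-0.001, -0.001, -1.0]]
ft_force: [0.6, 0.6, -0.7]
opening: 36.9
finger_force: 40.1
```

{"method": "play_rows", "body": {
  "targets": "-0.9 -0.19 0 0 0 0 -0.3;-0.9 -0.19 0 0 0 0 -0.3;-0.9 -0.19 0 0 0 0 -0.3;-0.9 -0.19 0 0 0 0 -0.3;-0.9 -0.19 0 0 0 0 -0.3"
}}

```text
clock: 31.07
position: [502.8, 11.0, 139.6]
ee_rot: [[-0.124, 0.992, -0.001], [0.992, 0.124, -0.0], [-0.0, -0.001, -1.0]]
ft_force: [0.8, 0.5, -0.7]
opening: 36.8
finger_force: 40.1
```

{"method": "play_rows", "body": {
  "targets": "-0.9 -0.19 0 0 0 0 -0.3;-0.9 -0.19 0 0 0 0 -0.3;-0.9 -0.19 0 0 0 0 -0.3;-0.8 -0.17 0 0 0 0 -0.3;-0.5 -0.1 0 0 0 0 -0.3"
}}

```text
clock: 31.48
position: [492.7, -112.1, 139.7]
ee_rot: [[-0.122, 0.992, -0.001], [0.992, 0.122, -0.001], [-0.001, -0.001, -1.0]]
ft_force: [0.5, -0.1, -0.9]
opening: 36.8
finger_force: 40.1
```

{"method": "play_rows", "body": {
  "targets": "0 0 0 0 0 -0.9 -0.3;0 0 0 0 0 -0.9 -0.3;0 0 0 0 0 0 -0.3;0 0 0 0 0 0 -0.3;0 0 0 0 0 0 -0.3"
}}

```text
clock: 31.9
position: [493.4, -109.2, 139.8]
ee_rot: [[-0.247, 0.969, -0.001], [0.969, 0.247, 0.0], [0.0, -0.001, -1.0]]
ft_force: [0.5, -0.5, -0.8]
opening: 37.2
finger_force: 40.1
```

{"method": "play_rows", "body": {
  "targets": "0 0 0 0 0 0 -0.3;0 0 0 0 0 0 -0.3;0 0 0 0 0 0 -0.3;0 0 0 0 0 0 -0.3;0 0 0 0 0 0 -0.3"
}}

```text
clock: 32.32
position: [493.8, -109.1, 140.1]
ee_rot: [[-0.248, 0.969, -0.0], [0.969, 0.248, -0.0], [-0.0, -0.0, -1.0]]
ft_force: [-0.6, -0.5, -0.0]
opening: 37.2
finger_force: 40.1
```

```bash
python3 - <<'E'
from h import *
to(B['blue'],66.5,14.4)
E
```

```text
32.32 pos [ 493.8 -109.1  140.1] ang 14.36 units xyz [ 0.   -0.02  2.45] turn z -0.01
```

{"method": "play_rows", "body": {
  "targets": "0 0 0.6 0 0 0 -0.3;0 0 0.7 0 0 0 -0.3;0 0 0.6 0 0 0 -0.3;0 0 0.3 0 0 0 -0.3;0 0 0.2 0 0 0 -0.3"
}}

```text
clock: 32.73
position: [492.9, -108.8, 66.7]
ee_rot: [[-0.248, 0.969, -0.002], [0.969, 0.248, 0.001], [0.002, -0.002, -1.0]]
ft_force: [0.1, 0.5, -0.8]
opening: 37.2
finger_force: 40.1
```

{"method": "play_rows", "body": {
  "targets": "0 0 0.07 0 0 0 -0.3;0 0 0 0 0 0 -0.3;0 0 0.03 0 0 0 -0.3;0 0 0 0 0 0 -0.3;0 0 0 0 0 0 -0.3"
}}

```text
clock: 33.15
position: [494.9, -109.6, 66.0]
ee_rot: [[-0.248, 0.969, 0.002], [0.969, 0.248, -0.001], [-0.001, 0.002, -1.0]]
ft_force: [0.2, -0.5, 0.8]
opening: 36.4
finger_force: 40.4
```

{"method": "play_rows", "body": {
  "targets": "0 0 0 0 0 0 -0.3;0 0 0 0 0 0 -0.3;0 0 0 0 0 0 -0.3"
}}

```text
clock: 33.4
position: [494.9, -109.6, 66.0]
ee_rot: [[-0.248, 0.969, 0.002], [0.969, 0.248, -0.001], [-0.002, 0.002, -1.0]]
ft_force: [0.1, -0.9, 4.8]
opening: 36.9
finger_force: 40.6
```

The floor contact is clear. I release the jar, raise the arm and back off to leave the view open.

{"method": "play_rows", "body": {
  "targets": "0 0 0 0 0 0 0.1;0 0 0 0 0 0 0.3;0 0 0 0 0 0 0.5;0 0 0 0 0 0 0.5;0 0 0 0 0 0 0.5"
}}

```text
clock: 33.82
position: [493.3, -109.0, 64.6]
ee_rot: [[-0.248, 0.969, -0.001], [0.969, 0.248, 0.0], [0.001, -0.001, -1.0]]
ft_force: [-0.3, -0.3, 0.7]
opening: 64.2
finger_force: 0.0
```

{"method": "play_rows", "body": {
  "targets": "0 0 -0.3 0 0 0 0.5;0 0 -0.6 0 0 0 0.5;0 0 -0.8 0 0 0 0.5;0 0 -0.8 0 0 0 0.5;0 0 -0.8 0 0 0 0.5"
}}

```text
clock: 34.23
position: [493.6, -109.1, 165.5]
ee_rot: [[-0.248, 0.969, -0.0], [0.969, 0.248, 0.0], [0.0, -0.0, -1.0]]
ft_force: [0.2, -0.8, -0.5]
opening: 64.0
finger_force: 0.0
```

{"method": "play_rows", "body": {
  "targets": "0.5 -0.2 -0.5 0 0 0 0.5;0.8 -0.4 0 0 0 0 0.5;0.8 -0.4 0 0 0 0 0.5;0.8 -0.4 0 0 0 0 0.5;0.6 -0.2 0 0 0 0 0.5"
}}

```text
clock: 34.65
position: [419.4, -18.1, 179.5]
ee_rot: [[-0.248, 0.969, -0.001], [0.969, 0.248, 0.0], [0.001, -0.001, -1.0]]
ft_force: [0.0, -0.2, -0.6]
opening: 64.0
finger_force: 0.0
```

{"method": "play_rows", "body": {
  "targets": "0 0 0 0 0 0 0.5;0 0 0 0 0 0 0.5;0 0 0 0 0 0 0.5;0 0 0 0 0 0 0.5;0 0 0 0 0 0 0.5"
}}

```text
clock: 35.07
position: [422.0, -20.1, 179.3]
ee_rot: [[-0.247, 0.969, 0.0], [0.969, 0.247, -0.0], [-0.0, 0.0, -1.0]]
ft_force: [-0.1, 0.4, 0.3]
opening: 64.5
finger_force: 0.0
```

```bash
python3 - <<'E'
from h import *
im=[]
for n in('top','scene'):
    p,d=viewer.get_image(n);im.append(cv2.cvtColor(p,cv2.COLOR_RGB2BGR))
    if n=='top':P=cloud(d)
cv2.imwrite('pics/f1.png',np.vstack([cv2.resize(im[0][130:280,80:480],(760,285)),cv2.resize(im[1][130:300,100:450],(760,310))[:300]]))
for k,(x,y) in B.items():
    m=(np.hypot(P[...,0]-x,P[...,1]-y)<35)&(P[...,2]>86)&(P[...,2]<100)
    if m.sum()>20:c,r=cv2.minEnclosingCircle(P[m][:,:2].astype(np.float32));print(k,m.sum(),np.round(c,1),round(r,1),P[m][:,2].mean(),'disc',x,y)
E
```

```text
blue 69 [ 501.3 -109. ] 16.0 93.33693664304941 disc 493.3 -109.2
yellow 400 [ 510.2 -170.5] 19.4 93.37734490536494 disc 508.7 -169.8
green 402 [ 524.8 -229.9] 20.0 93.40689823777531 disc 524.1 -230
white 407 [ 539.8 -290.5] 19.8 93.31482106022638 disc 539.6 -289.9
```

View pics/f1.png

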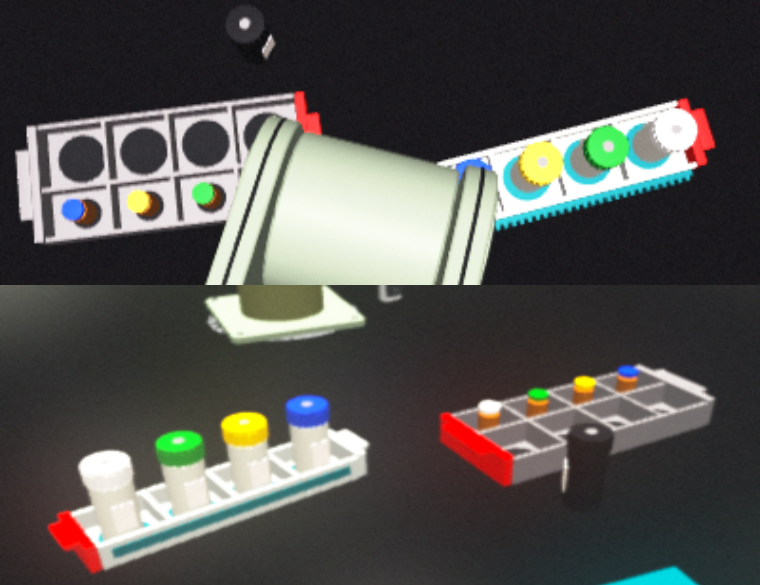

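The pictures show white, green, yellow and blue from the tray's red end, all upright at the right height. All four vials are still standing in the carrier, and the arm touches nothing.

```bash
python3 -c "
from cell import bot
print(bot.finish_job())"
```

```text
the job is handed in; nothing more can be done
None
```

The job is handed in after about 35 s of robot time: all four jars stand upright in the tray in order white, green, yellow, blue from the red end, and the vials are still standing in the carrier.

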